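Mount a lens in its cell and screw the retaining ring snug

TASK

Get the lens holder ready for the optics lesson: lay the smaller of the two lenses, domed side up, flat in the lens cell and let go of it, then fit the retaining ring over it with its three inner lugs passing between the cell's thread ridges, and turn the ring clockwise (seen from above) until it clamps the lens snugly. Stop as soon as you feel it tighten - overtightening chips the glass - then let go, and leave everything else where it is.

Things in the scene. Friction and masses are not known exactly. Their poses are not given: they have to be found in the camera images.
- lens: The small lens to mount: clear glass disc, diameter 36 mm, edge 14 mm high, with a low dome in the middle of its top (17 mm high in all, dome 23 mm wide). Lies flat, dome up. Origin: centre of the flat underside; z up.
- large_lens: A larger lens of the same kind, diameter 52 mm, edge 14 mm high; it does not fit the cell. Leave it alone. Origin: centre of its flat underside.
- cell: Lens cell fixed to the worktop: round bare-metal flange (diameter 84 mm, 8 mm high) and an upright barrel, outside diameter 43 mm, its rim 40 mm above the worktop, with three steep thread ridges round it (out to diameter 51 mm). Origin: on the axis at the worktop; z up, x points through one of the three gaps between the ridges.
- cell_mouth (a point): Centre of the barrel's rim. Below it is a round pocket of 38.4 mm diameter with a chamfered mouth, floored by a springy rubber pad. Pads vary: the top lies 3.5 to 6.5 mm below the rim, so a seated lens has its underside 33.5 to 36.5 mm and its shoulder (edge top) 47.5 to 50.5 mm above the worktop.
- cell_gap (a point): In the gap on the cell's x axis, beside the rim. Gaps lie at 0, 120, 240 degrees about the cell's z, each over a dark line on the flange (bolt heads lie between); a lug has 8 degrees of play either way in one. From each gap a lug runs under a ridge when the ring turns clockwise seen from above (negative about z); undersides descend 0.12 mm per degree; a stop ends the turn at 83 degrees.
- ring: Retaining ring, a dark metal cap with a hole, about 250 g, standing on its open end, 42 mm high: skirt 64 mm outside, 54 mm inside diameter, 26 mm high; its lip (hole 29 mm, underside 22 mm above the skirt's bottom edge) bears on the lens's shoulder. Resting loose on the seated lens its origin is 25.5 to 28.5 mm above the worktop. Origin: on the axis at the skirt's bottom edge; z up.
- ring_grip (a point): On the ring's axis at mid height of the gripping collar, 34 mm above the ring's origin. The collar reaches from 26 to 42 mm, 50 mm in diameter, with two flats 44 mm apart and 24 mm wide that face the ring's +y and -y: grip on these.
- ring_lug (a point): The lug on the ring's x axis. Three lugs 5 mm high and 6 mm wide stick inward from the skirt to a 45 mm circle, centred 4 mm above its bottom edge, at 0, 120, 240 degrees about the ring's z, each with a screw head outside and a light line above it. With lugs stuck on top of the ridges the ring's origin is over 30 mm above the worktop: turn it a little to let it drop.
- ring_lip (a point): Centre of the lip's underside. Turned clockwise from the gaps the ring goes easily for about 25 to 55 degrees (depends on the pad), then tightens on the lens: about 2 N of clamping force per degree, and 0.007 to 0.015 N m of moment about z per newton (friction varies). Snug is about 12 N: 0.1 to 0.15 N m more than turning it free; 0.25 N m is too much. It then stays tight by friction.
- brass_mass: Bystander: knobbed brass mass, 40 mm wide and 34 mm high. Origin at its underside.
- tape_roll: Bystander: roll of masking tape lying flat, 96 mm wide, 25 mm high. Origin at its underside.
- sample_jar: Bystander: screw-top jar, 44 mm wide, 64 mm high. Origin at its underside.
Not all that is in view belongs to the job. What is shaped like the ring but blue, turquoise or yellow is not meant.

How it is judged:
On the way, in this order (a step that is already met when the one before it is completed fails the run):
1. the small lens lies flat in the pocket of the cell, released (horizontal distance between lens and cell below 0.0025 m and z of lens in the frame of cell between 0.031 and 0.038 m and angle between lens's own z axis and vertical below 0.06 rad and contact force between the fingers and lens below 0.3 N), for 0.2 s.
2. the ring is over the lens with its lugs down in the thread (horizontal distance between lens and cell below 0.0025 m and z of lens in the frame of cell between 0.031 and 0.038 m and angle between each of lens, ring's own z axis and vertical below 0.06 rad and horizontal distance between ring and cell below 0.0035 m and z of ring in the frame of cell below 0.0295 m), for 0.1 s.
At the end, for the whole second after the job is handed in: The small lens lies flat in the pocket, dome up (within 2.5 mm of the axis, underside 31 to 38 mm above the worktop), and the ring, level and within 3.5 mm of the axis, with its skirt's bottom edge less than 29.5 mm above the worktop, clamps it with 5 to 25 N, at rest and released (all of step 2 and contact force between ring and lens between 5 and 25 N and linear speed of ring below 0.01 m/s); the robot touches nothing.
It fails at once if the lens is pressed by the ring with more than 40 N (contact force between ring and lens above 40 N).
It fails at once if the large lens is moved by more than 20 mm (distance of large_lens from where it was at the start of the episode above 0.02 m).
It fails at once if the brass mass is moved by more than 20 mm (distance of brass_mass from where it was at the start of the episode above 0.02 m).
It fails at once if the tape roll is moved by more than 20 mm (distance of tape_roll from where it was at the start of the episode above 0.02 m).
It fails at once if the sample jar is moved by more than 20 mm (distance of sample_jar from where it was at the start of the episode above 0.02 m).
It also fails if it takes over 72 s, if anything falls off the work surface, if the arm or the gripper's body presses on something with over 40 N, if the wrist force passes 120 N, or if a joint passes its speed limit or range.

ROBOT

A 7-joint arm with a two-finger parallel gripper is mounted at the origin on a cart in front of the work surface, level with it; the furniture and walls round the work are solid. World frame = base frame: x ahead of the robot, y to its left, z up, the work surface at z = 0. Lengths are in m, angles in rad, forces in N, time in s.
With the tool pointing down it reaches from about 0.4 to 0.875 m from the base axis. Payload 19.3 kg.
Tool frame: the origin (TCP) lies at the very end of the fingers, on their centre line; the grasp point (between the pads) lies 19 mm behind it; z points along the fingers, y is the line along which they close (so a half turn about z gives the same grasp; the last joint's range is limited). The gripper opens to 85 mm and grips with 20 to 120 N. Pads are 22 mm wide; open, the fingers measure 114 mm over their backs; the gripper's body (76 mm by 85 mm) begins 54 mm behind the grasp point. The pads swing forward as they close: fully open they stand 13 mm farther back than shut.
Start: joints at [1.078, 0.521, -0.036, 1.599, 0.021, 1.021, -0.113], TCP at [0.256, -0.57, 0.231] pointing down, gripper open.
Joint ranges: [-2.91, 2.91], [-0.3, 2.13], [-1.5, 1.42], [0.17, 2.43], [-1.26, 4.41], [0.16, 1.93], [-2.52, 2.52]. Speed limits (rad/s): [1.89, 1.89, 2.39, 2.39, 3.01, 3.01, 3.01].

INTERFACE

Orientations are given as [roll, pitch, yaw] about the fixed x, y, z axes, in that order (R = Rz(yaw) Ry(pitch) Rx(roll)).
In Python, from workcell import monitor, optics, job_done gives the robot as it stands.
- The arm moves only by the shell command python3 -m handwheel 'ROWS' [FORCE]. ROWS is JSON, a list of rows, each an object of numbers: "dx", "dy", "dz": the shift along the tool's x, y, z in cm; "wx", "wy", "wz": the turn, a rotation vector about the tool's x, y, z in rad; "claw": the opening in per cent of the stroke, from 0 (shut) to 100 (fully open). A call has 1 to 8 rows; each row shifts and turns the commanded pose from where the row before left it, along the tool's axes as they then stand; what a row does not reach is not made up. A row lasts 1/8 s, in which the tool goes at most 62.5 mm and 10.7 degrees, less where a joint would pass 70% of its speed; a pose out of reach is approached as far as the arm can. A call with a gripper value outside its range is refused whole. The fingers move at their own pace and stop on an object; FORCE is the grip in N (left out, the last holds). Time passes only in rows, so rows that do not move let the fingers close. It gives the time, the measured TCP pose, the force, the opening and the grip force at its end, in the units of the state.
- monitor.observe(): the state, without advancing time (a new reading comes with each control period).
- optics.grab_frame(name): name is "side" or "top"; returns a dict with "frame" (384x512x3 uint8, blue, green, red), "fovy" (degrees; the focal length in pixels is half the picture's height over the tangent of half this angle, whatever the lens; pixels are square), "cx", "cy" (the principal point, pixels), "R" (3x3) and "t" (3): a world point X has camera coordinates R X + t. Camera axes: x right, y down, z forward; pixel columns grow to the right and rows downward; lengths in m; the calibration is good to about 2 mm. A picture is of the moment at which its call begins. There is no depth.
- job_done(): hands the job in; it is judged then, once.
Trained networks look in the newest picture that a camera, given by its name, has taken for a name from the list of things; names that differ only in an ending like _2 or _b are one class to them, and where a whole thing is asked for, a point or a joint stands for the part that bears it (a point fixed in the world has none). Each returns a list of dicts, best first, with "p" (0 to 1); they miss things now and then, are a little off and sometimes report something else, mostly with a low value. They report only what shows in the picture. A call takes as long as a camera call. They do not tell look-alikes from the thing itself.
- optics.masks_of(name, camera): "region" (384x512 bool, what is visible of it) and "rect" ([left, top, width, height] in pixels, round what is visible of it).
The state is a dict: "clock": time; "qpos": joint angles; "qd": joint speeds; "joint_efforts": joint torques, N m; "position": TCP position; "tool_rot": TCP orientation; "force": force on the tool from outside, world axes, zero at the start; "moment": the same for the moment, N m; "grip_width": finger opening in m; "finger_force": force on a finger pad.
Only numpy, scipy, OpenCV 4.12 (cv2) and the standard library are available. Lean on these libraries where they do the work, as an engineer would, in place of code of your own. Each camera call takes 0.05 s, during which the arm holds its last target. There are 200 camera calls.

## Working session

There is one attempt and no reset: what is moved stays moved. The work goes in short steps, Python scripts to look and compute and a shell command to move; the robot and the scene stay as the last step left them, time stands still between calls to the robot, and variables do not carry over. Pictures are saved under pics/ and viewed, at most 10 in all, crops included, and the job is handed in when it is done.

```bash
ls; mkdir -p pics
python3 - <<'E'
from workcell import monitor, optics
import cv2, numpy as np
print(monitor.observe())
for c in ("side","top"):
    f=optics.grab_frame(c); cv2.imwrite(f"pics/{c}0.png",f["frame"])
    print(c,f["fovy"],f["cx"],f["cy"],np.round(f["R"],4).tolist(),np.round(f["t"],4).tolist())
    for n in ("lens","large_lens","cell","ring","brass_mass","tape_roll","sample_jar"):
        print(n,[(round(m["p"],2),m["rect"]) for m in optics.masks_of(n,c)][:4])
E
```

```text
pics
{'clock': 0.0, 'qpos': array([ 1.0778044 ,  0.52201552, -0.03634269,  1.59997787,  0.02116199,
        1.02107034, -0.11279673]), 'qd': array([ 4.47709694e-05,  4.48539018e-04, -1.24761186e-04, -3.72207422e-04,
       -7.87513386e-04,  2.35043993e-04,  7.58167581e-04]), 'joint_efforts': array([-1.87905830e-04, -9.27124929e+01,  1.97944544e+00, -3.69933772e+01,
        1.77636155e-02,  8.20868416e-03, -1.24265425e-04]), 'position': array([ 0.25629883, -0.56968464,  0.23073539]), 'tool_rot': array([-3.14050498e+00,  3.59302347e-05,  4.22778080e-01]), 'force': array([ 0.42164746, -0.13139944,  0.07359659]), 'moment': array([ 0.01314344, -0.01841417, -0.03849569]), 'finger_force': 0.0, 'grip_width': 0.08547406253360913}
side 51.08407065240172 254.8054762502088 182.06070498000034 [[0.9415, 0.337, 0.001], [0.259, -0.7214, -0.6423], [-0.2157, 0.605, -0.7665]] [-0.5223, -0.0847, 1.0893]
lens [(0.67, [229.5, 125.0, 29.1, 22.1]), (0.51, [214.4, 273.6, 12.4, 24.7]), (0.43, [255.1, 189.0, 32.6, 32.4])]
large_lens [(0.79, [168.6, 228.1, 23.7, 24.3]), (0.72, [230.9, 121.9, 27.6, 25.8])]
cell 
[... 220 characters left out ...]
14.6, 13.1])]
tape_roll [(0.65, [269.3, 244.0, 51.7, 49.3])]
sample_jar [(0.68, [309.8, 199.6, 22.7, 32.4])]
top 49.97935854255793 255.53890955013208 196.014019847513 [[-0.0215, -0.9997, 0.012], [-0.9895, 0.0195, -0.1432], [0.1429, -0.0149, -0.9896]] [0.0244, 0.5398, 1.1465]
lens []
large_lens [(0.8, [303.5, 223.8, 19.3, 19.5])]
cell [(0.97, [242.3, 162.3, 27.3, 32.1])]
ring [(0.83, [140.0, 236.3, 21.9, 22.7]), (0.78, [178.4, 221.3, 22.0, 23.2]), (0.67, [218.3, 210.0, 20.0, 20.7]), (0.62, [139.3, 154.8, 21.1, 24.0])]
brass_mass [(0.51, [245.8, 240.3, 8.3, 13.6])]
tape_roll [(0.86, [286.3, 130.6, 32.6, 31.6]), (0.37, [304.8, 224.8, 20.0, 21.0])]
sample_jar [(0.49, [249.1, 130.1, 16.2, 22.1])]
```

Run:
```python
import cv2
a=cv2.imread("pics/side0.png"); b=cv2.imread("pics/top0.png")
cv2.imwrite("pics/side_c.png",cv2.resize(a[80:320,140:400],None,fx=2.5,fy=2.5,interpolation=2)[:600,:800])
cv2.imwrite("pics/top_c.png",cv2.resize(b[110:290,110:350],None,fx=3.3,fy=3.3,interpolation=2)[:600,:800])
```

```text
(no output)
```

View pics/side_c.png

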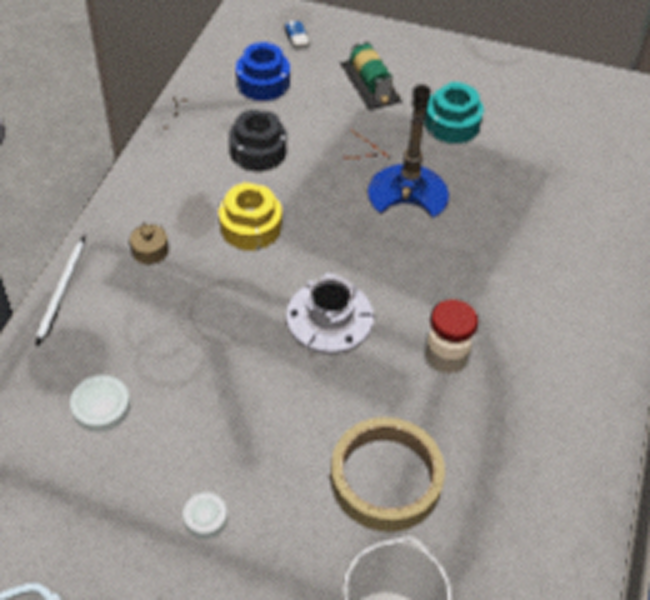

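View pics/top_c.png

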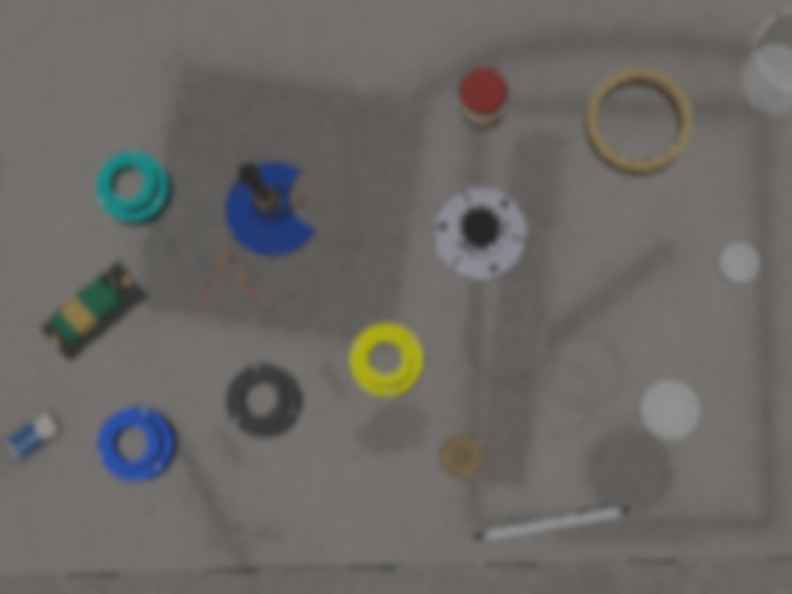

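The side crop shows the small lens at about px (222,286), the large lens at (180,240), the cell at (272,205) and the black ring at (243,136). In the top crop the small lens is at (334,189), the cell at (256,180) and the ring at (190,231). Blue, yellow and turquoise rings are decoys. Next I'll take precise positions and the yaw details.

```bash
cat > h.py <<'E'
from workcell import monitor, optics
import cv2, numpy as np
def cam(c):
    f=optics.grab_frame(c); f["f"]=192/np.tan(np.radians(f["fovy"])/2)
    f["R"]=np.array(f["R"]); f["t"]=np.array(f["t"]); return f
def back(f,uv,z):
    d=f["R"].T@np.array([(uv[0]-f["cx"])/f["f"],(uv[1]-f["cy"])/f["f"],1]); o=-f["R"].T@f["t"]
    return o+d*(z-o[2])/d[2]
def proj(f,X):
    p=np.atleast_2d(X)@f["R"].T+f["t"]; return p[:,:2]/p[:,2:]*f["f"]+[f["cx"],f["cy"]]
def mids(f,c,n,uv):
    "mask of n nearest to uv: (p, rect centre)"
    m=[(abs(np.array(r["rect"][:2])+np.array(r["rect"][2:])/2-uv).max(),r) for r in optics.masks_of(n,c)]
    m=[x for x in m if x[0]<6]
    if not m: return None
    r=min(m,key=lambda x:x[0])[1]; return r["p"],np.array(r["rect"][:2])+np.array(r["rect"][2:])/2
def circle_fit(f,x0,rad,zs):
    "refine xy so that rim circle lies on strongest gradient magnitude"
    from scipy.optimize import minimize
    g=cv2.cvtColor(f["frame"],6).astype(np.float32); gx,gy=cv2.Sobel(g,5,1,0),cv2.Sobel(g,5,0,1); G=cv2.GaussianBlur(np.hypot(gx,gy),(0,0),1)
    a=np.radians(np.arange(0,360,4))
    def cost(q):
        s=0
        for r,z in zip(rad,zs):
            u=proj(f,np.c_[q[0]+r*np.cos(a),q[1]+r*np.sin(a),0*a+z]).astype(np.float32)
            s-=cv2.remap(G,u[:,0].copy(),u[:,1].copy(),1).mean()
        return s
    return minimize(cost,x0,method="Nelder-Mead",options=dict(initial_simplex=np.array(x0)+np.array([[0,0],[.006,0],[0,.006]]))).x
E
python3 - <<'E'
from h import *
F={c:cam(c) for c in("side","top")}
P={"lens":((222,285.6),(334.2,189.4)),"cell":((272,204.5),(255.8,180.3)),"ring":((243.2,135.6),(190,231.2)),"large_lens":((180,240),(313,234)),"brass_mass":((199,177),(250,248)),"sample_jar":((321,215),(256,140)),"tape_roll":((295,268),(304,146))}
H=dict(lens=.007,cell=.01,ring=.02,large_lens=.007,brass_mass=.015,sample_jar=.032,tape_roll=.0125)
C=dict(lens=([.018],[.014]),cell=([.042],[.008]),ring=([.032],[.026]))
tiles=[]
for n,(s,t) in P.items():
    for c,uv in(("side",s),("top",t)):
        f=F[c]; m=mids(f,c,n,np.array(uv)); x=back(f,uv,H[n])
        print(n,c,"pick",x[:2].round(4),"net",None if m is None else (round(m[0],2),back(f,m[1],H[n])[:2].round(4)),end=" ")
        if n in C: print("fit",circle_fit(f,x[:2],*C[n]).round(4),end="")
        print()
        if n in("cell","ring"):
            # rectified view at plane
            x=circle_fit(f,x[:2],*C[n]); z=C[n][1][0]; w=.05
            q=np.array([[x[0]+w,x[1]+w,z],[x[0]+w,x[1]-w,z],[x[0]-w,x[1]-w,z],[x[0]-w,x[1]+w,z]])
            M=cv2.getPerspectiveTransform(proj(f,q).astype(np.float32),np.float32([[0,0],[300,0],[300,300],[0,300]]))
            T=cv2.warpPerspective(f["frame"],M,(300,300),flags=2); T=cv2.normalize(T,None,0,255,32); cv2.circle(T,(150,150),3,(0,0,255),-1); tiles.append(T)
cv2.imwrite("pics/rect.png",np.vstack([np.hstack(tiles[:2]),np.hstack(tiles[2:])]))
E
```

```text
lens side pick [ 0.561  -0.2189] net (0.73, array([ 0.5622, -0.2187])) fit [ 0.5608 -0.22  ]
lens top pick [ 0.56   -0.2211] net (0.69, array([ 0.5504, -0.2199])) fit [ 0.5603 -0.219 ]
cell side pick [0.5939 0.0125] net (0.82, array([0.5953, 0.0118])) fit [0.5933 0.0106]
cell top pick [0.5914 0.0111] net (0.86, array([0.5993, 0.0124])) fit [0.5925 0.013 ]
ring side pick [0.4486 0.2021] net (0.66, array([0.4486, 0.2023])) fit [0.4443 0.2076]
ring top pick [0.4442 0.204 ] net (0.52, array([0.4436, 0.2075])) fit [0.4446 0.2037]
large_lens side pick [ 0.43   -0.1493] net (0.56, array([ 0.432 , -0.1508])) 
large_lens top pick [ 0.4294 -0.1526] net (0.53, array([ 0.4264, -0.1599])) 
brass_mass side pick [0.3954 0.0289] net (0.74, array([0.4003, 0.022 ])) 
brass_mass top pick [0.3926 0.0321] net (0.67, array([0.3901, 0.0328])) 
sample_jar side pick [0.7126 0.006 ] net (0.75, array([0.7109, 0.0032])) 
sample_jar top pick [0.7082 0.0082] net (0.56, array([7.068e-01, 3.000e-04])) 
tape_roll side pick [ 0.6924 -0.1321] net (0.89, array([ 0.696 , -0.1356])) 
tape_roll top pick [ 0.6926 -0.1356] net (0.75, array([ 0.6861, -0.1324]))
```

View pics/rect.png

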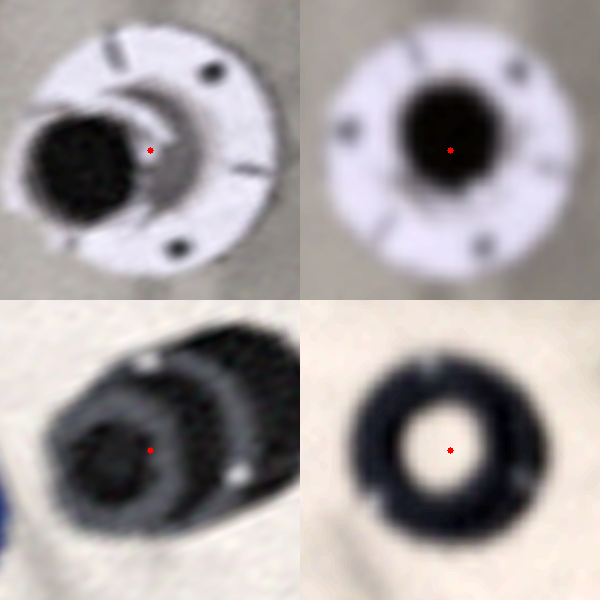

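The rectified views show the cell's flange lines at about 19° (mod 120), and the cell at about (0.593, 0.012). The ring's screw marks are at about 8° (mod 120), and which way its flats face is not settled yet. Both cameras put the lens at about (0.5605, -0.2195). I'll move to the lens.

```bash
python3 -m handwheel '[{"wz":0.141},{"wz":0.141},{"wz":0.141},{"dx":3.8,"dy":-4.38,"dz":1.2},{"dx":3.8,"dy":-4.38,"dz":1.2},{"dx":3.8,"dy":-4.38,"dz":1.2},{"dx":3.8,"dy":-4.38,"dz":1.2},{"dx":3.8,"dy":-4.38,"dz":1.2}]' 30
python3 -m handwheel '[{"dx":3.8,"dy":-4.38,"dz":1.2},{"dx":3.8,"dy":-4.38,"dz":1.2},{"dx":3.8,"dy":-4.38,"dz":1.2},{},{}]'
cat > go.py <<'E'
import sys; from h import *
# usage: go.py x y z yaw(deg) -> remaining motion in tool axes
s=monitor.observe(); p=s["position"]; r=s["tool_rot"]; c,sn=np.cos(r[2]),np.sin(r[2])
x,y,z,w=map(float,sys.argv[1:5]); d=np.array([x,y,z])-p
print("pos",p.round(4),"rpy",r.round(4),"q",s["qpos"].round(2),"F",s["force"].round(1),"M",s["moment"].round(3))
print("dx %.2f dy %.2f dz %.2f cm  wz %.3f"%(100*(c*d[0]+sn*d[1]),100*(sn*d[0]-c*d[1]),-100*d[2],r[2]-np.radians(w)))
E
python3 go.py .5605 -.2195 .0065 0
# ring study meanwhile
python3 - <<'E'
from h import *
T=[]
for c,uv in(("side",(243,136)),("top",(190,231))):
    f=cam(c); u,v=uv; t=f["frame"][v-18:v+18,u-18:u+18]
    T.append(np.clip(cv2.resize(t,(396,396),interpolation=2).astype(float)*2.2,0,255).astype(np.uint8))
cv2.imwrite("pics/ringz.png",np.hstack(T))
E
```

```text
pos [ 0.2564 -0.57    0.2313] rpy [ 3.1415 -0.      0.4228] q [ 1.08  0.52 -0.04  1.6   0.02  1.02 -0.11] F [-0.2 -0.2  0.7] M [ 0.021 -0.015 -0.018]
dx 42.11 dy -19.49 dz 22.48 cm  wz 0.423schema error: expected keys dx, dy, dz, wx, wy, wz, claw
schema error: expected keys dx, dy, dz, wx, wy, wz, claw
```

View pics/ringz.png

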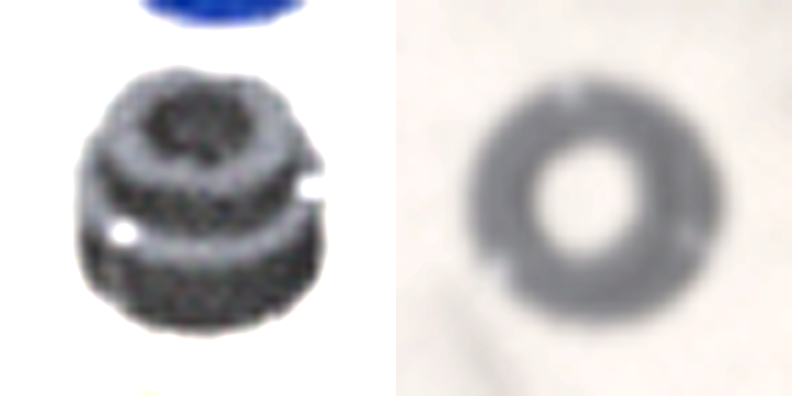

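The zoom shows white screw marks on the ring: side px (236,139) and (253.5,135), top px (188,221), (199,234) and (181,237). Every row needs all the keys, so I'm retyping the move.

```bash
python3 -m handwheel '[{"dx":0,"dy":0,"dz":0,"wx":0,"wy":0,"wz":0.141,"claw":100},{"dx":0,"dy":0,"dz":0,"wx":0,"wy":0,"wz":0.141,"claw":100},{"dx":0,"dy":0,"dz":0,"wx":0,"wy":0,"wz":0.141,"claw":100},{"dx":3.8,"dy":-4.38,"dz":1.2,"wx":0,"wy":0,"wz":0,"claw":100},{"dx":3.8,"dy":-4.38,"dz":1.2,"wx":0,"wy":0,"wz":0,"claw":100},{"dx":3.8,"dy":-4.38,"dz":1.2,"wx":0,"wy":0,"wz":0,"claw":100},{"dx":3.8,"dy":-4.38,"dz":1.2,"wx":0,"wy":0,"wz":0,"claw":100},{"dx":3.8,"dy":-4.38,"dz":1.2,"wx":0,"wy":0,"wz":0,"claw":100}]' 30
python3 go.py .5605 -.2195 .0065 0
python3 - <<'E'
from h import *
from scipy.optimize import least_squares
F={c:cam(c) for c in("side","top")}
tp=np.array([[188,221.4],[199.2,234.4],[181.2,237.1]]); sp=np.array([[253.5,135.0],[236.4,139.1]])
# match: top pts -> angles k; side: try
best=None
import itertools
for ks in itertools.permutations(range(3),2):
  def res(q):
    P=lambda k:[q[0]+q[3]*np.cos(q[2]+k*2.0944),q[1]+q[3]*np.sin(q[2]+k*2.0944),q[4]]
    kt=[0,2,1]
    return np.r_[(proj(F["top"],[P(k) for k in kt])-tp).ravel(),(proj(F["side"],[P(k) for k in ks])-sp).ravel(),(q[3]-.0315)/.001,(q[4]-.02)/.01]
  s=least_squares(res,[.4446,.204,.14,.031,.02],x_scale=[.01,.01,.1,.001,.01])
  if best is None or s.cost<best.cost: best=s;bk=ks
q=best.x;print("ring fit",q[:2].round(4),"yaw",np.degrees(q[2]).round(1),q[3:].round(4),"cost",best.cost.round(2),bk)
T=[]
for c in F:
    f=F[c]; w=.04; z=.042; x=q[:2]
    Q=np.array([[x[0]+w,x[1]+w,z],[x[0]+w,x[1]-w,z],[x[0]-w,x[1]-w,z],[x[0]-w,x[1]+w,z]])
    M=cv2.getPerspectiveTransform(proj(f,Q).astype(np.float32),np.float32([[0,0],[390,0],[390,390],[0,390]]))
    t=np.clip(cv2.warpPerspective(f["frame"],M,(390,390),flags=2).astype(float)*2.2,0,255).astype(np.uint8)
    cv2.circle(t,(195,195),int(25/80*390),(0,255,0),1); T.append(t)
cv2.imwrite("pics/ring42.png",np.hstack(T))
E
```

```text
clock: 2.7
position: [0.4476, -0.3495, 0.1711]
tool_rot: [3.141, -0.0, -0.0]
force: [1.8, -1.2, -0.5]
grip_width: 0.0851
finger_force: 0.0
pos [ 0.4476 -0.3495  0.1711] rpy [ 3.1413e+00 -4.0000e-04 -4.0000e-04] q [ 0.55  0.5   0.02  1.81 -0.01  0.82 -1.  ] F [ 1.8 -1.2 -0.5] M [-0.044 -0.045  0.019]
dx 11.28 dy -13.01 dz 16.46 cm  wz -0.000
ring fit [0.4457 0.2058] yaw 9.4 [0.0305 0.0232] cost 2.37 (0, 2)
```

View pics/ring42.png

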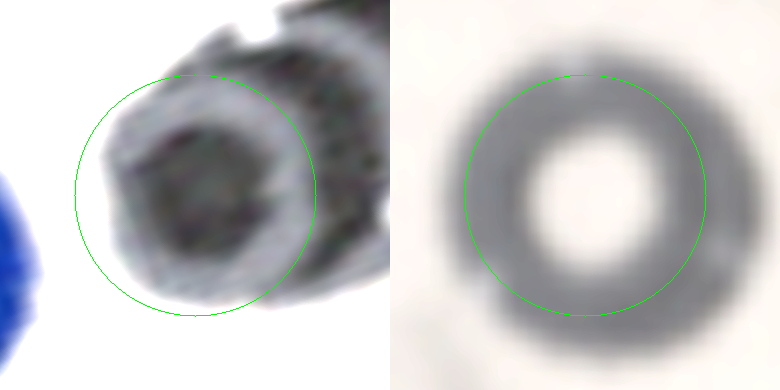

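The left tile shows the collar's flat facing about 100°, so the ring's yaw is about 9.4° and its flats face ±y. The ring is at (0.4457, 0.2058). I'll grip it with tool yaw about 189°, which leaves joint 7 room to turn clockwise. The lens comes first.

```bash
python3 -m handwheel '[{"dx":3.76,"dy":-4.34,"dz":1.4,"wx":0,"wy":0,"wz":0,"claw":100},{"dx":3.76,"dy":-4.34,"dz":1.4,"wx":0,"wy":0,"wz":0,"claw":100},{"dx":3.76,"dy":-4.33,"dz":1.4,"wx":0,"wy":0,"wz":0,"claw":100},{"dx":0,"dy":0,"dz":4,"wx":0,"wy":0,"wz":0,"claw":80},{"dx":0,"dy":0,"dz":4,"wx":0,"wy":0,"wz":0,"claw":80},{"dx":0,"dy":0,"dz":2,"wx":0,"wy":0,"wz":0,"claw":70},{"dx":0,"dy":0,"dz":0,"wx":0,"wy":0,"wz":0,"claw":70}]' 30
python3 go.py .5605 -.2195 .0065 0
python3 - <<'E'
from h import *
T=[]
for c,uv in(("side",(222,280)),("top",(334,189))):
    f=cam(c); u,v=uv; t=f["frame"][v-30:v+30,u-30:u+30]
    T.append(cv2.resize(t,(396,396),interpolation=2))
cv2.imwrite("pics/lens1.png",np.hstack(T))
E
```

```text
clock: 3.68
position: [0.5588, -0.221, 0.0286]
tool_rot: [-3.141, 0.002, -0.0]
force: [0.8, -0.3, 0.5]
grip_width: 0.0597
finger_force: 0.0
pos [ 0.5588 -0.221   0.0286] rpy [-3.1411e+00  1.7000e-03 -5.0000e-04] q [ 0.28  0.76  0.    1.79 -0.    0.59 -1.29] F [ 0.8 -0.3  0.5] M [ 0.013  0.03  -0.005]
dx 0.17 dy -0.15 dz 2.21 cm  wz -0.000
```

View pics/lens1.png

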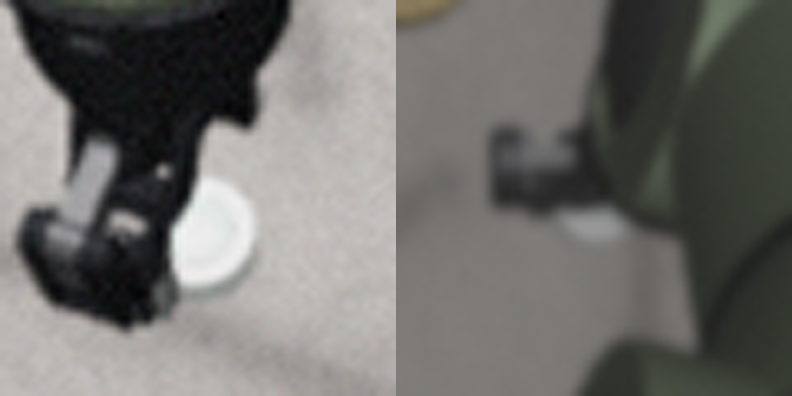

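The fingers straddle the lens: it shows between them at crop (210,235) side and (595,220) top. I'll descend and grip.

```bash
python3 -m handwheel '[{"dx":0.17,"dy":-0.15,"dz":1.2,"wx":0,"wy":0,"wz":0,"claw":70},{"dx":0,"dy":0,"dz":1.0,"wx":0,"wy":0,"wz":0,"claw":70},{"dx":0,"dy":0,"dz":0,"wx":0,"wy":0,"wz":0,"claw":70},{"dx":0,"dy":0,"dz":0,"wx":0,"wy":0,"wz":0,"claw":70}]' 30
python3 go.py .5605 -.2195 .0065 0
```

```text
clock: 4.28
position: [0.561, -0.2195, 0.0074]
tool_rot: [3.142, 0.0, -0.0]
force: [0.3, 0.3, -1.5]
grip_width: 0.0602
finger_force: 0.0
pos [ 0.561  -0.2195  0.0074] rpy [ 3.1416e+00  0.0000e+00 -3.0000e-04] q [ 0.27  0.79  0.    1.79 -0.    0.56 -1.3 ] F [ 0.3  0.3 -1.5] M [0.007 0.031 0.003]
dx -0.05 dy -0.00 dz 0.09 cm  wz -0.000
```

```bash
python3 -m handwheel '[{"dx":-0.05,"dy":0,"dz":0.1,"wx":0,"wy":0,"wz":0,"claw":35},{"dx":0,"dy":0,"dz":0,"wx":0,"wy":0,"wz":0,"claw":30},{"dx":0,"dy":0,"dz":0,"wx":0,"wy":0,"wz":0,"claw":20},{"dx":0,"dy":0,"dz":0,"wx":0,"wy":0,"wz":0,"claw":20},{"dx":0,"dy":0,"dz":0,"wx":0,"wy":0,"wz":0,"claw":20}]' 30
python3 go.py .593 .012 .10 0
```

```text
clock: 4.9
position: [0.5605, -0.2195, 0.0066]
tool_rot: [3.141, -0.0, -0.0]
force: [-2.5, 0.5, 6.7]
grip_width: 0.0336
finger_force: 29.5
pos [ 0.5605 -0.2195  0.0066] rpy [ 3.1415e+00 -2.0000e-04 -3.0000e-04] q [ 0.27  0.79  0.    1.79 -0.    0.55 -1.3 ] F [-2.5  0.5  6.7] M [ 0.12   0.399 -0.011]
dx 3.24 dy -23.16 dz -9.34 cm  wz -0.000
```

```bash
python3 -m handwheel '[{"dx":0,"dy":0,"dz":-1,"wx":0,"wy":0,"wz":0,"claw":20},{"dx":0,"dy":0,"dz":-3,"wx":0,"wy":0,"wz":0,"claw":20},{"dx":0,"dy":0,"dz":-6,"wx":0,"wy":0,"wz":0,"claw":20},{"dx":0,"dy":0,"dz":0,"wx":0,"wy":0,"wz":0,"claw":20}]'
python3 go.py .593 .012 .10 0
python3 - <<'E'
from h import *
f=cam("side"); p=monitor.observe()["position"]; u,v=proj(f,p-[0,0,0])[0].astype(int); print(u,v)
g=cam("top"); u2,v2=proj(g,p)[0].astype(int)
T=[cv2.resize(x["frame"][b-25:b+25,a-25:a+25],(400,400),interpolation=2) for x,a,b in((f,u,v),(g,u2,v2))]
cv2.imwrite("pics/lift.png",np.hstack(T))
E
```

```text
clock: 5.4
position: [0.5627, -0.2203, 0.111]
tool_rot: [3.14, -0.007, -0.001]
force: [0.4, 0.1, -1.5]
grip_width: 0.0334
finger_force: 30.0
pos [ 0.5627 -0.2203  0.111 ] rpy [ 3.1395e+00 -6.7000e-03 -5.0000e-04] q [ 0.27  0.63  0.01  1.76 -0.01  0.74 -1.29] F [ 0.4  0.1 -1.5] M [-0.004  0.003 -0.039]
dx 3.02 dy -23.23 dz 1.10 cm  wz -0.001
218 261
```

View pics/lift.png

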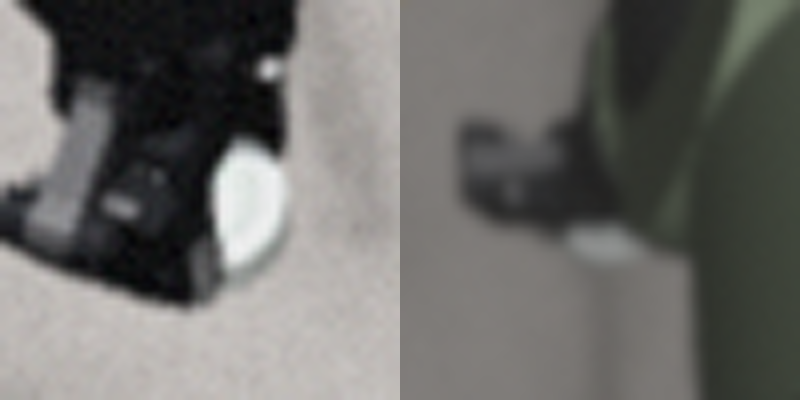

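The lens is lifted level between the pads, seen at crop (245,205) in the side view. Carrying it over the cell at a safe height.

```bash
python3 -m handwheel '[{"dx":0.7,"dy":-5.8,"dz":0,"wx":0,"wy":0,"wz":0,"claw":20},{"dx":0.7,"dy":-5.8,"dz":0,"wx":0,"wy":0,"wz":0,"claw":20},{"dx":0.8,"dy":-5.8,"dz":0,"wx":0,"wy":0,"wz":0,"claw":20},{"dx":0.8,"dy":-5.8,"dz":1.0,"wx":0,"wy":0,"wz":0,"claw":20},{"dx":0,"dy":0,"dz":3.0,"wx":0,"wy":0,"wz":0,"claw":20},{"dx":0,"dy":0,"dz":0,"wx":0,"wy":0,"wz":0,"claw":20},{"dx":0,"dy":0,"dz":0,"wx":0,"wy":0,"wz":0,"claw":20}]'
python3 go.py .593 .012 .06 0
python3 - <<'E'
from h import *
from scipy.optimize import least_squares
p=monitor.observe()["position"]
f=cam("side");g=cam("top")
for n,x,px in(("side",f,.042),("top",g,.042)): print(n,"flange fit",circle_fit(x,[.593,.012],[px],[.008]).round(4),"lens rim fit",circle_fit(x,p[:2],[.018],[p[2]+.0075]).round(4))
T=[]
for x in(f,g):
    t=x["frame"].copy(); a,b=proj(x,[p[0],p[1],.03])[0].astype(int)
    A=np.radians(np.arange(0,360,1)); S=8
    c=cv2.resize(t[b-25:b+25,a-25:a+25],(400,400),interpolation=2)
    for r,z,q,col in((.042,.008,(.593,.012),(0,0,255)),(.018,p[2]+.0075,p[:2],(0,255,0))):
        u=(proj(x,np.c_[q[0]+r*np.cos(A),q[1]+r*np.sin(A),0*A+z])-[a-25,b-25]+.5)*S
        for k in u[::4]: cv2.circle(c,tuple(k.astype(int)),0,col,-1)
    T.append(c)
cv2.imwrite("pics/over.png",np.hstack(T))
E
```

```text
clock: 6.38
position: [0.5905, 0.0115, 0.0665]
tool_rot: [3.141, 0.001, -0.002]
force: [0.3, -0.5, -0.7]
grip_width: 0.0334
finger_force: 30.1
pos [0.5905 0.0115 0.0665] rpy [ 3.1412e+00  6.0000e-04 -1.6000e-03] q [-0.13  0.68  0.01  1.81 -0.01  0.64 -1.68] F [ 0.3 -0.5 -0.7] M [ 0.038 -0.002 -0.028]
dx 0.25 dy -0.05 dz 0.65 cm  wz -0.002
side flange fit [0.5931 0.0114] lens rim fit [0.5793 0.009 ]
top flange fit [0.566  0.0313] lens rim fit [ 0.6003 -0.0178]
```

View pics/over.png

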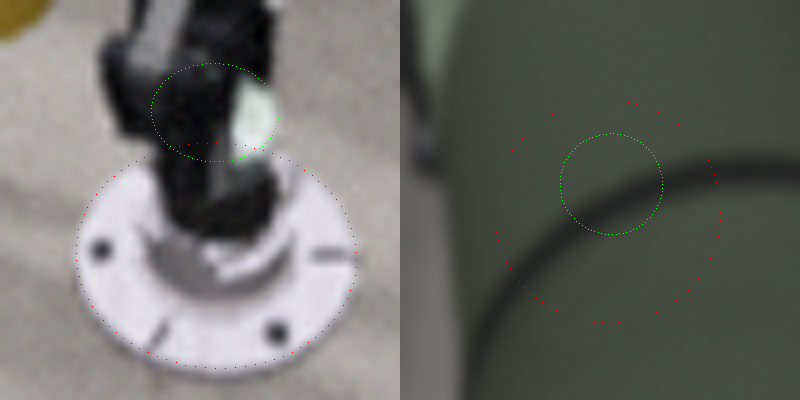

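The side view shows the lens inside the predicted green circle and the flange on the red one. The top camera is blocked by the arm. I'll lower with force checks.

```bash
python3 -m handwheel '[{"dx":0.25,"dy":-0.04,"dz":0.9,"wx":0,"wy":0,"wz":0,"claw":20},{"dx":0,"dy":0,"dz":0.7,"wx":0,"wy":0,"wz":0,"claw":20},{"dx":0,"dy":0,"dz":0.3,"wx":0,"wy":0,"wz":0,"claw":20},{"dx":0,"dy":0,"dz":0,"wx":0,"wy":0,"wz":0,"claw":20}]'
python3 go.py .593 .0118 .043 0
```

```text
clock: 6.98
position: [0.5929, 0.0129, 0.047]
tool_rot: [3.142, 0.001, -0.0]
force: [-0.4, -0.3, 0.6]
grip_width: 0.0333
finger_force: 30.1
pos [0.5929 0.0129 0.047 ] rpy [ 3.1416e+00  6.0000e-04 -3.0000e-04] q [-0.13  0.72  0.01  1.81 -0.01  0.61 -1.68] F [-0.4 -0.3  0.6] M [ 0.002 -0.017 -0.03 ]
dx 0.01 dy 0.11 dz 0.40 cm  wz -0.000
```

```bash
python3 -m handwheel '[{"dx":0,"dy":0.1,"dz":0.2,"wx":0,"wy":0,"wz":0,"claw":20},{"dx":0,"dy":0,"dz":0.2,"wx":0,"wy":0,"wz":0,"claw":20},{"dx":0,"dy":0,"dz":0,"wx":0,"wy":0,"wz":0,"claw":20}]'
python3 go.py .593 .0118 .041 0
```

```text
clock: 7.35
position: [0.593, 0.0119, 0.0432]
tool_rot: [-3.142, 0.0, -0.0]
force: [0.7, -0.1, -0.8]
grip_width: 0.0331
finger_force: 30.1
pos [0.593  0.0119 0.0432] rpy [-3.1416e+00  2.0000e-04 -3.0000e-04] q [-0.13  0.72  0.01  1.81 -0.01  0.6  -1.68] F [ 0.7 -0.1 -0.8] M [ 0.006  0.014 -0.014]
dx 0.00 dy 0.01 dz 0.22 cm  wz -0.000
```

```bash
python3 -m handwheel '[{"dx":0,"dy":0,"dz":0.1,"wx":0,"wy":0,"wz":0,"claw":20},{"dx":0,"dy":0,"dz":0,"wx":0,"wy":0,"wz":0,"claw":20}]'
python3 -m handwheel '[{"dx":0,"dy":0,"dz":0.1,"wx":0,"wy":0,"wz":0,"claw":20},{"dx":0,"dy":0,"dz":0,"wx":0,"wy":0,"wz":0,"claw":20}]'
```

```text
clock: 7.6
position: [0.593, 0.012, 0.0423]
tool_rot: [-3.142, 0.0, -0.0]
force: [0.1, -0.0, -0.3]
grip_width: 0.0332
finger_force: 30.1
clock: 7.85
position: [0.5932, 0.012, 0.0416]
tool_rot: [-3.142, -0.0, -0.0]
force: [-2.1, -0.7, 6.2]
grip_width: 0.0336
finger_force: 30.7
```

Contact at 6 N, with the lens underside about 35 mm up, which is inside the pad range. Releasing.

```bash
python3 -m handwheel '[{"dx":0,"dy":0,"dz":0,"wx":0,"wy":0,"wz":0,"claw":45},{"dx":0,"dy":0,"dz":0,"wx":0,"wy":0,"wz":0,"claw":60},{"dx":0,"dy":0,"dz":0,"wx":0,"wy":0,"wz":0,"claw":70},{"dx":0,"dy":0,"dz":-2,"wx":0,"wy":0,"wz":0,"claw":80},{"dx":0,"dy":0,"dz":-6,"wx":0,"wy":0,"wz":0,"claw":100},{"dx":-4,"dy":-4,"dz":-2,"wx":0,"wy":0,"wz":0,"claw":100},{"dx":-4,"dy":-4,"dz":0,"wx":0,"wy":0,"wz":-0.18,"claw":100},{"dx":0,"dy":0,"dz":0,"wx":0,"wy":0,"wz":-0.18,"claw":100}]'
python3 go.py .4457 .2058 .12 189.4
```

```text
clock: 8.85
position: [0.5111, 0.0952, 0.1432]
tool_rot: [-3.141, -0.001, 0.371]
force: [0.8, -0.9, -0.4]
grip_width: 0.085
finger_force: 0.0
pos [0.5111 0.0952 0.1432] rpy [-3.141e+00 -1.300e-03  3.706e-01] q [-0.23  0.48 -0.08  1.96  0.06  0.71 -1.55] F [ 0.8 -0.9 -0.4] M [-0.038 -0.066  0.008]
dx -2.09 dy -12.68 dz 2.32 cm  wz -2.935
```

```bash
python3 -m handwheel '[{"dx":0,"dy":0,"dz":0,"wx":0,"wy":0,"wz":-0.18,"claw":100},{"dx":0,"dy":0,"dz":0,"wx":0,"wy":0,"wz":-0.18,"claw":100},{"dx":0,"dy":0,"dz":0,"wx":0,"wy":0,"wz":-0.18,"claw":100},{"dx":0,"dy":0,"dz":0,"wx":0,"wy":0,"wz":-0.18,"claw":100},{"dx":0,"dy":0,"dz":0,"wx":0,"wy":0,"wz":-0.18,"claw":100},{"dx":0,"dy":0,"dz":0,"wx":0,"wy":0,"wz":-0.18,"claw":100},{"dx":0,"dy":0,"dz":0,"wx":0,"wy":0,"wz":-0.18,"claw":100},{"dx":0,"dy":0,"dz":0,"wx":0,"wy":0,"wz":-0.18,"claw":100}]'
python3 -m handwheel '[{"dx":0,"dy":0,"dz":0,"wx":0,"wy":0,"wz":-0.18,"claw":100},{"dx":0,"dy":0,"dz":0,"wx":0,"wy":0,"wz":-0.18,"claw":100},{"dx":0,"dy":0,"dz":0,"wx":0,"wy":0,"wz":-0.18,"claw":100},{"dx":0,"dy":0,"dz":0,"wx":0,"wy":0,"wz":-0.18,"claw":100},{"dx":0,"dy":0,"dz":0,"wx":0,"wy":0,"wz":-0.18,"claw":100},{"dx":0,"dy":0,"dz":0,"wx":0,"wy":0,"wz":-0.18,"claw":100},{"dx":0,"dy":0,"dz":0,"wx":0,"wy":0,"wz":-0.18,"claw":100},{"dx":0,"dy":0,"dz":0,"wx":0,"wy":0,"wz":-0.18,"claw":100}]'
python3 go.py .4457 .2058 .10 189.4
python3 - <<'E'
from h import *
f=cam("side");g=cam("top")
for n,x in(("side",f),("top",g)): print(n,"flange",circle_fit(x,[.593,.012],[.042],[.008]).round(4),"lens",circle_fit(x,[.593,.012],[.018],[.049]).round(4))
T=[]
A=np.radians(np.arange(0,360,3))
for x in(f,g):
    a,b=proj(x,[.593,.012,.03])[0].astype(int)
    c=cv2.resize(x["frame"][b-20:b+20,a-20:a+20],(400,400),interpolation=2)
    u=(proj(x,np.c_[.593+.018*np.cos(A),.012+.018*np.sin(A),0*A+.049])-[a-20,b-20]+.5)*10
    for k in u: cv2.circle(c,tuple(k.astype(int)),0,(0,0,255),-1)
    T.append(c)
cv2.imwrite("pics/seated.png",np.hstack(T))
E
```

```text
clock: 9.85
position: [0.5134, 0.0916, 0.1426]
tool_rot: [3.14, 0.001, 1.805]
force: [-0.0, -0.1, 0.1]
grip_width: 0.0855
finger_force: 0.0
clock: 10.85
position: [0.5135, 0.0913, 0.1425]
tool_rot: [-3.14, 0.001, -3.038]
force: [-0.0, -0.9, -0.1]
grip_width: 0.0854
finger_force: 0.0
pos [0.5135 0.0913 0.1425] rpy [-3.1396e+00  1.3000e-03 -3.0381e+00] q [ 0.3   0.6  -0.82  1.92  0.57  0.87  0.86] F [-0.  -0.9 -0.1] M [ 0.003 -0.009 -0.029]
dx 5.56 dy 12.09 dz 4.25 cm  wz -6.344
side flange [0.593  0.0115] lens [0.5959 0.0016]
top flange [0.5822 0.0163] lens [ 5.959e-01 -1.000e-04]
```

View pics/seated.png

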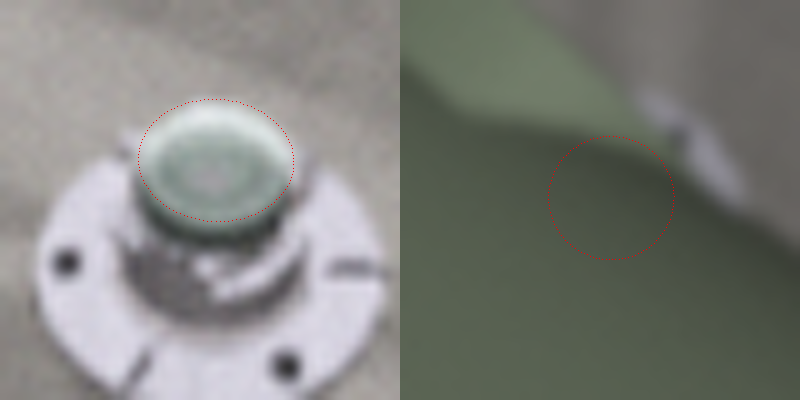

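The lens is seated exactly where predicted; the rim of the glass in the side view coincides with the red circle at crop (215,160). I'll refine the ring's position with a silhouette fit on the first frames.

```bash
cat > sil.py <<'E'
from h import *
from scipy.optimize import minimize
A=np.radians(np.arange(0,360,6))
def sil(f,q,parts,S=8,org=(0,0),n=60):
    m=np.zeros((n*S,n*S),np.uint8)
    for r,z0,z1 in parts:
        P=np.vstack([np.c_[q[0]+r*np.cos(A),q[1]+r*np.sin(A),0*A+z] for z in(z0,z1)])
        u=(proj(f,P)-org+.5)*S
        cv2.fillConvexPoly(m,cv2.convexHull(np.round(u).astype(np.int32)),1)
    return m
def fit(f,im,q0,parts,n=60,hole=None):
    "xy that best matches the image: (in mask vs out) contrast of grey, with soft edges"
    a,b=(proj(f,[q0[0],q0[1],.02])[0]-n/2).astype(int); g=cv2.cvtColor(im,6)[b:b+n,a:a+n].astype(float); g=np.minimum(g,np.median(g))
    def cost(q):
        m=cv2.resize(sil(f,q,parts,org=(a,b),n=n).astype(np.float32),(n,n),interpolation=cv2.INTER_AREA)
        m=cv2.GaussianBlur(m,(0,0),.8)
        # restrict to neighbourhood
        w=cv2.dilate((m>.05).astype(np.uint8),np.ones((7,7)))>0
        M=np.c_[m[w],np.ones(w.sum())]; r=np.linalg.lstsq(M,g[w],rcond=None); return r[1][0] if len(r[1]) else 1e9
    return min((minimize(cost,np.array(q0)+d,method="Nelder-Mead",options=dict(initial_simplex=np.array(q0)+d+np.array([[0,0],[.004,0],[0,.004]]))) for d in([0,0],[.002,-.002])),key=lambda r:r.fun).x
RING=[(.032,0,.026),(.025,.026,.042)]
E
python3 - <<'E'
from sil import *
for c in("side","top"):
    f=cam(c); im=cv2.imread(f"pics/{c}0.png")
    print(c,"ring",fit(f,im,[.4453,.2045],RING,n=36 if c=="side" else 40).round(4))
    for n,uv in(("yellow",((240,166),(227,219))),("blue",((245,108),(151.5,244))),):
        print(n,back(f,uv[c=="top"],.02)[:2].round(3))
E
python3 go.py .4453 .2045 .10 189.4
```

```text
side ring [0.4471 0.2015]
yellow [0.481 0.094]
blue [0.412 0.313]
top ring [0.4453 0.2056]
yellow [0.477 0.097]
blue [0.41  0.314]
pos [0.5133 0.0916 0.1419] rpy [-3.1408e+00  7.0000e-04 -3.0484e+00] q [ 0.3   0.6  -0.81  1.92  0.57  0.86  0.85] F [-0.5 -0.2  0.3] M [-0.004  0.042  0.005]
dx 5.72 dy 11.88 dz 4.19 cm  wz -6.354
```

```bash
python3 -m handwheel '[{"dx":2.83,"dy":5.0,"dz":0,"wx":0,"wy":0,"wz":0,"claw":75},{"dx":2.83,"dy":5.0,"dz":1,"wx":0,"wy":0,"wz":0,"claw":75},{"dx":0,"dy":1.8,"dz":2,"wx":0,"wy":0,"wz":-0.07,"claw":75},{"dx":0,"dy":0,"dz":3.0,"wx":0,"wy":0,"wz":0,"claw":75},{"dx":0,"dy":0,"dz":0,"wx":0,"wy":0,"wz":0,"claw":75},{"dx":0,"dy":0,"dz":0,"wx":0,"wy":0,"wz":0,"claw":75}]' 60
python3 go.py .446 .2037 .027 189.4
```

```text
clock: 11.8
position: [0.4456, 0.2039, 0.0823]
tool_rot: [-3.141, 0.001, -2.975]
force: [-0.2, -0.2, 0.8]
grip_width: 0.0642
finger_force: 0.0
pos [0.4456 0.2039 0.0823] rpy [-3.1414e+00  9.0000e-04 -2.9754e+00] q [ 0.02  0.65 -0.76  2.04  0.69  0.72  0.55] F [-0.2 -0.2  0.8] M [-0.012  0.005  0.015]
dx -0.03 dy -0.03 dz 5.53 cm  wz -6.281
```

```bash
python3 -m handwheel '[{"dx":0,"dy":0,"dz":3,"wx":0,"wy":0,"wz":0,"claw":75},{"dx":0,"dy":0,"dz":1.8,"wx":0,"wy":0,"wz":0,"claw":75},{"dx":0,"dy":0,"dz":0.7,"wx":0,"wy":0,"wz":0,"claw":70},{"dx":0,"dy":0,"dz":0,"wx":0,"wy":0,"wz":0,"claw":55},{"dx":0,"dy":0,"dz":0,"wx":0,"wy":0,"wz":0,"claw":45},{"dx":0,"dy":0,"dz":0,"wx":0,"wy":0,"wz":0,"claw":35},{"dx":0,"dy":0,"dz":0,"wx":0,"wy":0,"wz":0,"claw":30},{"dx":0,"dy":0,"dz":0,"wx":0,"wy":0,"wz":0,"claw":30}]' 60
python3 go.py .446 .2037 .027 189.4
```

```text
clock: 12.8
position: [0.4456, 0.2042, 0.0275]
tool_rot: [3.141, 0.001, -2.974]
force: [-1.9, 0.3, 6.8]
grip_width: 0.0426
finger_force: 60.6
pos [0.4456 0.2042 0.0275] rpy [ 3.1412e+00  1.4000e-03 -2.9739e+00] q [-0.05  0.74 -0.67  2.06  0.8   0.62  0.45] F [-1.9  0.3  6.8] M [ 0.098  0.558 -0.044]
dx -0.03 dy -0.05 dz 0.05 cm  wz -6.280
```

Width 42.6 mm matches the flats: the lens also read about 2 mm under. Lifting and carrying the ring over the cell.

```bash
python3 -m handwheel '[{"dx":0,"dy":0,"dz":-2,"wx":0,"wy":0,"wz":0,"claw":30},{"dx":0,"dy":0,"dz":-4,"wx":0,"wy":0,"wz":0,"claw":30},{"dx":0,"dy":0,"dz":-3.5,"wx":0,"wy":0,"wz":0,"claw":30},{"dx":-2.8,"dy":-5.3,"dz":0,"wx":0,"wy":0,"wz":0,"claw":30},{"dx":-2.8,"dy":-5.3,"dz":0,"wx":0,"wy":0,"wz":0,"claw":30},{"dx":-2.8,"dy":-5.3,"dz":0,"wx":0,"wy":0,"wz":0,"claw":30},{"dx":-2.8,"dy":-5.3,"dz":0,"wx":0,"wy":0,"wz":0,"claw":30},{"dx":0,"dy":0,"dz":0,"wx":0,"wy":0,"wz":0,"claw":30}]' 60
python3 go.py .593 .0118 .088 199
```

```text
clock: 13.8
position: [0.5929, 0.0087, 0.1216]
tool_rot: [-3.14, 0.001, -2.981]
force: [0.1, 0.2, -2.7]
grip_width: 0.0421
finger_force: 62.6
pos [0.5929 0.0087 0.1216] rpy [-3.1404e+00  5.0000e-04 -2.9807e+00] q [ 0.41  0.72 -0.78  1.75  0.62  0.93  1.09] F [ 0.1  0.2 -2.7] M [ 0.037  0.071 -0.025]
dx -0.06 dy 0.31 dz 3.36 cm  wz -6.454
```

```bash
python3 -m handwheel '[{"dx":0,"dy":0,"dz":1.7,"wx":0,"wy":0,"wz":-0.171,"claw":30},{"dx":0,"dy":0,"dz":1.6,"wx":0,"wy":0,"wz":0,"claw":30},{"dx":0,"dy":0,"dz":0,"wx":0,"wy":0,"wz":0,"claw":30},{"dx":0,"dy":0,"dz":0,"wx":0,"wy":0,"wz":0,"claw":30}]' 60
python3 go.py .593 .0118 .088 199
python3 - <<'E'
from sil import *
f=cam("side"); p=monitor.observe()["position"]; z0=p[2]-.0275; y=monitor.observe()["tool_rot"][2]
print("flange",circle_fit(f,[.593,.012],[.042],[.008]).round(4))
a,b=(proj(f,[p[0],p[1],z0+.013])[0]).astype(int)
S=10;n=28
c=np.clip(cv2.resize(f["frame"][b-n:b+n,a-n:a+n],None,fx=S,fy=S,interpolation=2).astype(float)*1.7,0,255).astype(np.uint8)
for r,z,q,col in((.032,z0,p,(0,0,255)),(.032,z0+.026,p,(0,255,0)),(.042,.008,(.593,.0118),(255,0,255))):
    u=(proj(f,np.c_[q[0]+r*np.cos(A),q[1]+r*np.sin(A),0*A+z])-[a-n,b-n]+.5)*S
    for k in u: cv2.circle(c,tuple(k.astype(int)),1,col,-1)
for k in range(3):
    th=y+np.pi+k*2*np.pi/3; u=(proj(f,[p[0]+.0315*np.cos(th),p[1]+.0315*np.sin(th),z0+.023])[0]-[a-n,b-n]+.5)*S; cv2.circle(c,tuple(u.astype(int)),5,(255,255,0),1)
cv2.imwrite("pics/ringover.png",c)
E
```

```text
clock: 14.3
position: [0.5912, 0.014, 0.0889]
tool_rot: [-3.141, 0.0, -2.804]
force: [0.5, -0.6, -3.0]
grip_width: 0.0423
finger_force: 62.5
pos [0.5912 0.014  0.0889] rpy [-3.1415e+00  4.0000e-04 -2.8041e+00] q [ 0.41  0.78 -0.79  1.77  0.7   0.9   1.21] F [ 0.5 -0.6 -3. ] M [ 0.032 -0.023  0.039]
dx -0.10 dy -0.26 dz 0.09 cm  wz -6.277
flange [0.5929 0.0119]
```

View pics/ringover.png

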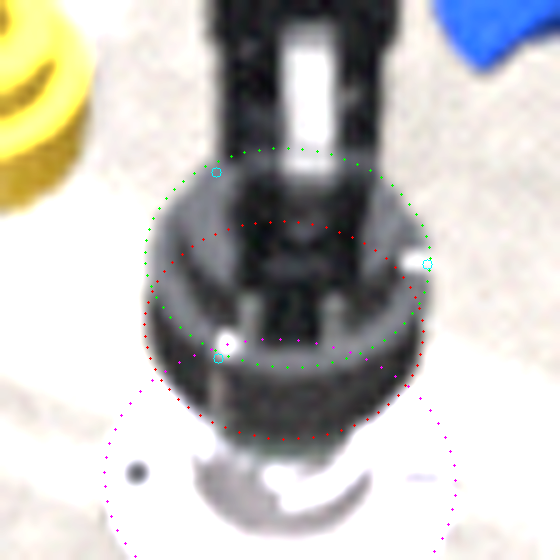

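The drawn model fits the ring well (red circle on the skirt's bottom edge, marks at (415,262) and (228,345) at the expected angles). So the ring is centred in the tool and aligned at 199°. Correcting xy and lowering.

```bash
python3 -m handwheel '[{"dx":-0.1,"dy":-0.26,"dz":0.5,"wx":0,"wy":0,"wz":0,"claw":30},{"dx":0,"dy":0,"dz":1.0,"wx":0,"wy":0,"wz":0,"claw":30},{"dx":0,"dy":0,"dz":0.5,"wx":0,"wy":0,"wz":0,"claw":30},{"dx":0,"dy":0,"dz":0,"wx":0,"wy":0,"wz":0,"claw":30},{"dx":0,"dy":0,"dz":0,"wx":0,"wy":0,"wz":0,"claw":30}]' 60
python3 go.py .593 .0118 .065 199
```

```text
clock: 14.98
position: [0.593, 0.0116, 0.0684]
tool_rot: [3.141, 0.0, -2.802]
force: [-0.1, -0.1, -2.5]
grip_width: 0.0423
finger_force: 62.6
pos [0.593  0.0116 0.0684] rpy [ 3.1415e+00  1.0000e-04 -2.8024e+00] q [ 0.4   0.81 -0.77  1.78  0.72  0.87  1.19] F [-0.1 -0.1 -2.5] M [ 0.017 -0.024  0.055]
dx -0.01 dy 0.02 dz 0.34 cm  wz -6.276
```

```bash
python3 -m handwheel '[{"dx":0,"dy":0,"dz":0.2,"wx":0,"wy":0,"wz":0,"claw":30},{"dx":0,"dy":0,"dz":0.1,"wx":0,"wy":0,"wz":0,"claw":30}]'
python3 -m handwheel '[{"dx":0,"dy":0,"dz":0.15,"wx":0,"wy":0,"wz":0,"claw":30},{"dx":0,"dy":0,"dz":0.1,"wx":0,"wy":0,"wz":0,"claw":30},{"dx":0,"dy":0,"dz":0,"wx":0,"wy":0,"wz":0,"claw":30}]'
python3 go.py .593 .0118 .055 199
```

```text
clock: 15.22
position: [0.5929, 0.0114, 0.0653]
tool_rot: [-3.142, 0.0, -2.802]
force: [0.3, 0.5, -2.9]
grip_width: 0.0422
finger_force: 62.6
clock: 15.6
position: [0.5929, 0.0114, 0.0627]
tool_rot: [3.142, -0.0, -2.802]
force: [0.4, -0.5, -2.1]
grip_width: 0.0422
finger_force: 62.6
pos [0.5929 0.0114 0.0627] rpy [ 3.1416e+00 -2.0000e-04 -2.8024e+00] q [ 0.39  0.81 -0.77  1.78  0.73  0.86  1.19] F [ 0.4 -0.5 -2.1] M [ 0.024 -0.006  0.035]
dx -0.03 dy 0.03 dz 0.77 cm  wz -6.276
```

```bash
python3 -m handwheel '[{"dx":0,"dy":0,"dz":0.15,"wx":0,"wy":0,"wz":0,"claw":30},{"dx":0,"dy":0,"dz":0.1,"wx":0,"wy":0,"wz":0,"claw":30},{"dx":0,"dy":0,"dz":0,"wx":0,"wy":0,"wz":0,"claw":30}]'
python3 -m handwheel '[{"dx":0,"dy":0,"dz":0.1,"wx":0,"wy":0,"wz":0,"claw":30},{"dx":0,"dy":0,"dz":0,"wx":0,"wy":0,"wz":0,"claw":30}]'
python3 -m handwheel '[{"dx":0,"dy":0,"dz":0.1,"wx":0,"wy":0,"wz":0,"claw":30},{"dx":0,"dy":0,"dz":0,"wx":0,"wy":0,"wz":0,"claw":30}]'
```

```text
clock: 15.98
position: [0.5929, 0.0115, 0.0602]
tool_rot: [3.142, -0.0, -2.802]
force: [0.8, -0.3, -2.6]
grip_width: 0.0427
finger_force: 62.6
clock: 16.23
position: [0.5928, 0.0115, 0.0592]
tool_rot: [3.142, -0.0, -2.802]
force: [0.5, 0.4, -1.5]
grip_width: 0.0424
finger_force: 62.6
clock: 16.48
position: [0.5929, 0.0115, 0.0582]
tool_rot: [3.142, -0.0, -2.802]
force: [-0.0, 0.4, -2.1]
grip_width: 0.0421
finger_force: 62.6
```

```bash
python3 -m handwheel '[{"dx":0,"dy":0,"dz":0.1,"wx":0,"wy":0,"wz":0,"claw":30},{"dx":0,"dy":0,"dz":0,"wx":0,"wy":0,"wz":0,"claw":30}]'
python3 -m handwheel '[{"dx":0,"dy":0,"dz":0.1,"wx":0,"wy":0,"wz":0,"claw":30},{"dx":0,"dy":0,"dz":0,"wx":0,"wy":0,"wz":0,"claw":30}]'
python3 -m handwheel '[{"dx":0,"dy":0,"dz":0.05,"wx":0,"wy":0,"wz":0,"claw":30},{"dx":0,"dy":0,"dz":0,"wx":0,"wy":0,"wz":0,"claw":30}]'
python3 go.py .593 .0118 .054 199
```

```text
clock: 16.73
position: [0.5929, 0.0114, 0.0572]
tool_rot: [3.142, -0.0, -2.802]
force: [0.0, 0.2, -3.1]
grip_width: 0.0423
finger_force: 62.6
clock: 16.98
position: [0.5929, 0.0115, 0.0562]
tool_rot: [3.142, -0.0, -2.802]
force: [1.3, 0.1, -2.2]
grip_width: 0.0422
finger_force: 62.6
clock: 17.23
position: [0.5929, 0.0115, 0.0558]
tool_rot: [3.142, -0.0, -2.802]
force: [-0.1, 0.6, -2.8]
grip_width: 0.0426
finger_force: 62.6
pos [0.5929 0.0115 0.0558] rpy [ 3.1416 -0.     -2.8025] q [ 0.39  0.82 -0.76  1.78  0.74  0.85  1.18] F [-0.1  0.6 -2.8] M [ 0.001  0.029 -0.015]
dx -0.02 dy 0.03 dz 0.18 cm  wz -6.276
```

The lugs have dropped into the gaps: the ring's origin is at about 28.3 mm with no force. Continuing down to touch the lens.

```bash
python3 -m handwheel '[{"dx":0,"dy":0,"dz":0.05,"wx":0,"wy":0,"wz":0,"claw":30},{"dx":0,"dy":0,"dz":0,"wx":0,"wy":0,"wz":0,"claw":30}]'
python3 -m handwheel '[{"dx":0,"dy":0,"dz":0.05,"wx":0,"wy":0,"wz":0,"claw":30},{"dx":0,"dy":0,"dz":0,"wx":0,"wy":0,"wz":0,"claw":30}]'
python3 go.py .593 .0118 .054 199
```

```text
clock: 17.48
position: [0.5929, 0.0115, 0.0553]
tool_rot: [3.142, -0.0, -2.802]
force: [-0.3, -0.9, -1.5]
grip_width: 0.0425
finger_force: 62.6
clock: 17.73
position: [0.5929, 0.0115, 0.0548]
tool_rot: [3.142, 0.0, -2.802]
force: [0.3, -0.2, -1.9]
grip_width: 0.0422
finger_force: 62.7
pos [0.5929 0.0115 0.0548] rpy [ 3.1416  0.     -2.8024] q [ 0.39  0.82 -0.76  1.78  0.74  0.85  1.18] F [ 0.3 -0.2 -1.9] M [-0.049 -0.027 -0.056]
dx -0.02 dy 0.03 dz 0.08 cm  wz -6.276
```

```bash
python3 -m handwheel '[{"dx":0,"dy":0,"dz":0.05,"wx":0,"wy":0,"wz":0,"claw":30},{"dx":0,"dy":0,"dz":0,"wx":0,"wy":0,"wz":0,"claw":30}]'
python3 -m handwheel '[{"dx":0,"dy":0,"dz":0.03,"wx":0,"wy":0,"wz":0,"claw":30},{"dx":0,"dy":0,"dz":0,"wx":0,"wy":0,"wz":0,"claw":30}]'
python3 go.py .593 .0118 .054 199
```

```text
clock: 17.98
position: [0.593, 0.0115, 0.0545]
tool_rot: [-3.141, 0.0, -2.802]
force: [-1.3, -0.8, 4.0]
grip_width: 0.0424
finger_force: 63.3
clock: 18.23
position: [0.593, 0.0115, 0.0543]
tool_rot: [-3.141, 0.0, -2.802]
force: [-3.7, -1.2, 6.1]
grip_width: 0.0424
finger_force: 63.7
pos [0.593  0.0115 0.0543] rpy [-3.1414e+00  2.0000e-04 -2.8024e+00] q [ 0.39  0.82 -0.76  1.78  0.74  0.85  1.18] F [-3.7 -1.2  6.1] M [-0.094  0.56   0.049]
dx -0.01 dy 0.03 dz 0.03 cm  wz -6.276
```

Contact with the lens came at TCP z of about 54.6 mm (ring origin about 27.1 mm), so step 2's height is met. I'll back off to light contact and take averaged moment readings.

```bash
cat > meas.py <<'E'
from h import *
import sys
S=[]
for i in range(int(sys.argv[1]) if len(sys.argv)>1 else 6): optics.grab_frame("side"); S.append(monitor.observe())
m=lambda k:np.mean([s[k] for s in S],0)
print("t",S[-1]["clock"],"pos",m("position").round(5),"yaw",np.degrees(S[-1]["tool_rot"][2]).round(2),"F",m("force").round(2),"M",m("moment").round(3),"+-",(np.std([s["moment"][2] for s in S])/len(S)**.5).round(3),"tau",m("joint_efforts").round(3)[[4,5,6]],"q7",S[-1]["qpos"][6].round(2))
E
python3 -m handwheel '[{"dx":0,"dy":0,"dz":-0.06,"wx":0,"wy":0,"wz":0,"claw":30},{"dx":0,"dy":0,"dz":0,"wx":0,"wy":0,"wz":0,"claw":30}]' | grep -E "clock|force"
python3 meas.py
python3 -m handwheel '[{"dx":0,"dy":0,"dz":0,"wx":0,"wy":0,"wz":0.06,"claw":30},{"dx":0,"dy":0,"dz":0,"wx":0,"wy":0,"wz":0.06,"claw":30},{"dx":0,"dy":0,"dz":0,"wx":0,"wy":0,"wz":0,"claw":30}]' | grep -E "clock|force"
python3 meas.py
```

```text
clock: 18.48
force: [-0.2, -1.1, 1.4]
finger_force: 63.0
t 18.775 pos [0.59294 0.01148 0.0546 ] yaw -160.57 F [-0.7  0.2  1.9] M [-0.022  0.141  0.031] +- 0.006 tau [ 0.097 -0.173  0.   ] q7 1.18
clock: 19.15
force: [-1.7, 0.7, -0.2]
finger_force: 63.0
t 19.45 pos [0.59286 0.01163 0.05459] yaw -167.41 F [-1.36  1.27  1.92] M [ 0.304  0.34  -0.007] +- 0.014 tau [ 0.514 -0.106 -0.045] q7 1.08
```

```bash
python3 -m handwheel '[{"dx":0,"dy":0,"dz":-0.02,"wx":0,"wy":0,"wz":0.07,"claw":30},{"dx":0,"dy":0,"dz":0,"wx":0,"wy":0,"wz":0.07,"claw":30},{"dx":0,"dy":0,"dz":0,"wx":0,"wy":0,"wz":0,"claw":30}]' | grep -E "clock|force"
python3 meas.py
python3 -m handwheel '[{"dx":0,"dy":0,"dz":0,"wx":0,"wy":0,"wz":0.05,"claw":30},{"dx":0,"dy":0,"dz":0,"wx":0,"wy":0,"wz":0.05,"claw":30},{"dx":0,"dy":0,"dz":0,"wx":0,"wy":0,"wz":0,"claw":30}]' | grep -E "clock|force"
python3 meas.py
```

```text
clock: 19.82
force: [-1.2, 1.7, 0.0]
finger_force: 62.8
t 20.125 pos [0.59283 0.01159 0.05471] yaw -175.42 F [-1.65  2.59 -0.71] M [ 0.561  0.341 -0.036] +- 0.008 tau [ 0.684  0.157 -0.059] q7 0.96
clock: 20.5
force: [-1.5, 4.0, -2.8]
finger_force: 62.7
t 20.8 pos [0.59287 0.01161 0.05477] yaw 178.84 F [-1.51  3.65 -1.16] M [ 0.807  0.364 -0.02 ] +- 0.014 tau [ 0.904  0.302 -0.048] q7 0.87
```

```bash
python3 -m handwheel '[{"dx":0.01,"dy":0.025,"dz":0,"wx":0,"wy":0,"wz":0.045,"claw":30},{"dx":0,"dy":0,"dz":0,"wx":0,"wy":0,"wz":0.045,"claw":30},{"dx":0,"dy":0,"dz":0,"wx":0,"wy":0,"wz":0,"claw":30}]' | grep -E "clock|force"
python3 meas.py
python3 -m handwheel '[{"dx":0,"dy":0.01,"dz":0,"wx":0,"wy":0,"wz":0.045,"claw":30},{"dx":0,"dy":0,"dz":0,"wx":0,"wy":0,"wz":0.045,"claw":30},{"dx":0,"dy":0,"dz":0,"wx":0,"wy":0,"wz":0,"claw":30}]' | grep -E "clock|force"
python3 meas.py
```

```text
clock: 21.18
force: [-2.1, 3.3, -1.3]
finger_force: 62.7
t 21.475 pos [0.59275 0.01171 0.05478] yaw 173.68 F [-2.58  2.8  -0.41] M [0.719 0.6   0.023] +- 0.015 tau [ 0.929 -0.044 -0.061] q7 0.79
clock: 21.85
force: [-2.2, 2.2, -2.1]
finger_force: 62.7
t 22.15 pos [0.59286 0.01185 0.0548 ] yaw 168.52 F [-1.57  3.05 -1.19] M [0.763 0.459 0.024] +- 0.006 tau [ 0.88   0.129 -0.055] q7 0.72
```

```bash
python3 -m handwheel '[{"dx":0,"dy":0.01,"dz":0,"wx":0,"wy":0,"wz":0.035,"claw":30},{"dx":0,"dy":0,"dz":0,"wx":0,"wy":0,"wz":0.035,"claw":30},{"dx":0,"dy":0,"dz":0,"wx":0,"wy":0,"wz":0,"claw":30}]' | grep -E "clock|force"
python3 meas.py
python3 -m handwheel '[{"dx":0,"dy":0.01,"dz":0,"wx":0,"wy":0,"wz":0.035,"claw":30},{"dx":0,"dy":0,"dz":0,"wx":0,"wy":0,"wz":0.035,"claw":30},{"dx":0,"dy":0,"dz":0,"wx":0,"wy":0,"wz":0,"claw":30}]' | grep -E "clock|force"
python3 meas.py
```

```text
clock: 22.52
force: [-1.6, 2.7, -2.0]
finger_force: 62.7
t 22.825 pos [0.59291 0.01189 0.05482] yaw 164.49 F [-1.49  2.48 -1.16] M [0.632 0.326 0.003] +- 0.012 tau [ 0.691  0.151 -0.06 ] q7 0.66
clock: 23.2
force: [-0.5, 2.7, -6.0]
finger_force: 62.3
t 23.5 pos [0.59281 0.01197 0.05469] yaw 160.48 F [ 0.07  1.96 -6.3 ] M [0.472 0.087 0.009] +- 0.007 tau [ 0.42   0.311 -0.08 ] q7 0.6
```

Fz dropped to -6 N: the ridges have started pulling the ring down, about 38° into the turn. I'll follow it down in z and turn in small steps.

```bash
python3 -m handwheel '[{"dx":0,"dy":0.01,"dz":0.03,"wx":0,"wy":0,"wz":0,"claw":30},{"dx":0,"dy":0,"dz":0,"wx":0,"wy":0,"wz":0,"claw":30}]' | grep -E "clock|force"
python3 meas.py
python3 -m handwheel '[{"dx":0,"dy":0,"dz":0.02,"wx":0,"wy":0,"wz":0.035,"claw":30},{"dx":0,"dy":0,"dz":0,"wx":0,"wy":0,"wz":0,"claw":30}]' | grep -E "clock|force"
python3 meas.py
```

```text
clock: 23.75
force: [-2.0, 0.9, -0.3]
finger_force: 62.8
t 24.05 pos [0.59286 0.01198 0.05458] yaw 160.47 F [-2.45  0.76  0.37] M [ 0.116  0.586 -0.007] +- 0.007 tau [ 0.462 -0.6   -0.01 ] q7 0.6
clock: 24.3
force: [-2.4, 0.4, 0.3]
finger_force: 63.0
t 24.6 pos [0.593   0.01213 0.05437] yaw 158.47 F [-2.55  0.39  1.81] M [ 0.086  0.466 -0.01 ] +- 0.008 tau [ 0.363 -0.48  -0.03 ] q7 0.57
```

```bash
python3 -m handwheel '[{"dx":0,"dy":0,"dz":0,"wx":0,"wy":0,"wz":0.035,"claw":30},{"dx":0,"dy":0,"dz":0,"wx":0,"wy":0,"wz":0,"claw":30}]' | grep -E "clock|force"
python3 meas.py
python3 -m handwheel '[{"dx":0,"dy":0,"dz":0.01,"wx":0,"wy":0,"wz":0.035,"claw":30},{"dx":0,"dy":0,"dz":0,"wx":0,"wy":0,"wz":0,"claw":30}]' | grep -E "clock|force"
python3 meas.py
```

```text
clock: 24.85
force: [-1.2, 0.8, -0.2]
finger_force: 62.8
t 25.15 pos [0.59287 0.01218 0.05425] yaw 156.47 F [-1.75  1.54 -0.28] M [0.214 0.42  0.047] +- 0.017 tau [ 0.41  -0.266 -0.118] q7 0.54
clock: 25.4
force: [-2.6, 1.8, -1.8]
finger_force: 62.7
t 25.7 pos [0.59276 0.01222 0.05413] yaw 154.46 F [-2.6   2.9  -1.95] M [0.535 0.718 0.121] +- 0.007 tau [ 0.765 -0.38  -0.19 ] q7 0.51
```

Mz is up 0.12 N·m over free turning and tau7 up 0.135, with about 7° of turn since onset. That is snug, so I'm releasing.

```bash
python3 -m handwheel '[{"dx":0,"dy":0,"dz":0,"wx":0,"wy":0,"wz":0,"claw":60},{"dx":0,"dy":0,"dz":0,"wx":0,"wy":0,"wz":0,"claw":75},{"dx":0,"dy":0,"dz":0,"wx":0,"wy":0,"wz":0,"claw":80},{"dx":0,"dy":0,"dz":-2,"wx":0,"wy":0,"wz":0,"claw":80},{"dx":0,"dy":0,"dz":-5,"wx":0,"wy":0,"wz":0,"claw":80},{"dx":0,"dy":0,"dz":-5,"wx":0,"wy":0,"wz":0,"claw":80},{"dx":6,"dy":0,"dz":-1,"wx":0,"wy":0,"wz":0,"claw":80},{"dx":0,"dy":0,"dz":0,"wx":0,"wy":0,"wz":0,"claw":80}]'
python3 meas.py 4
python3 - <<'E'
from sil import *
f=cam("side"); q=[.5929,.012]
print("hole fit",circle_fit(f,q,[.0145],[.0267+.042]).round(4),"flange",circle_fit(f,q,[.042],[.008]).round(4),"skirt edge",circle_fit(f,q,[.032],[.0267+.026]).round(4))
# light marks on the shoulder: brightness against angle
g=cv2.cvtColor(f["frame"],6).astype(np.float32); a=np.radians(np.arange(0,360,3))
u=proj(f,np.c_[q[0]+.0305*np.cos(a),q[1]+.0305*np.sin(a),0*a+.0267+.024]).astype(np.float32)
v=cv2.remap(g,u[:,0].copy(),u[:,1].copy(),1).ravel(); i=np.argsort(-v)[:10]; print(sorted(zip(np.degrees(a[i]).round().astype(int).tolist(),v[i].astype(int).tolist())))
n=22;c0=proj(f,[.593,.012,.04])[0].astype(int); cv2.imwrite("pics/final.png",cv2.resize(f["frame"][c0[1]-n:c0[1]+n,c0[0]-n:c0[0]+n],(550,550),interpolation=2))
E
```

```text
clock: 26.7
position: [0.5365, 0.0396, 0.1867]
tool_rot: [-3.141, 0.002, 2.699]
force: [0.7, -0.2, -0.5]
grip_width: 0.0684
finger_force: 0.0
t 26.9 pos [0.53899 0.03793 0.18545] yaw 154.42 F [ 0.37 -0.21  0.11] M [ 0.008 -0.014 -0.017] +- 0.019 tau [-0.201  0.012 -0.104] q7 0.56
hole fit [0.5889 0.0197] flange [0.5925 0.0128] skirt edge [0.5937 0.0096]
[(159, 111), (162, 112), (165, 112), (180, 110), (210, 111), (213, 119), (216, 125), (330, 122), (333, 130), (336, 129)]
```

The ring's marks sit at 214° and 334°, which is exactly the 154.4° the tool left it at, so it hasn't unwound. The gripper is clear. Handing in.

```bash
python3 -c "from workcell import job_done; print(job_done())"
```

```text
the job is handed in; nothing more can be done
None
```

The small lens is seated in the cell, and the ring is turned clockwise until snug (about 0.12 N·m over free turning, an estimated 8–17 N of clamping) and released; the job is handed in and no verdict was shown.

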